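# Stir the deburring media and ready the pail

### The job

Take the stirring rod from its forked stand and, with its tip down near the bottom of the pail, stir the ceramic deburring pieces well out from the middle: begin on the side where the folded bail lies and go anticlockwise (seen from above) at least once right round, back to that side, so that nearly all of them are clearly shifted and none leaves the pail. Hang the rod by its collar in the fork again, then raise the pail's folded wire bail so that it stands upright, ready for carrying. Leave the pail standing about where it is and do not disturb the tools round it.

Things in the scene. Friction and masses are not known exactly. Their poses are not given: they have to be found in the camera images.
- pail: open round steel pail, loose, 1.4 kg, 168 mm across outside, 160 mm inside, 85 mm high, inner floor 5 mm above its origin (centre of its underside; z up). Its bail is folded down towards its own -x side, which is roughly the side facing the robot (within 0.5 rad). The bail's pivots are on its +y and -y sides
- pail_hinge (a point): middle of the bail's hinge axis (which runs along the pail's y), on the pail's centre line 70 mm above its underside
- bail (a joint): bail angle in rad: 0 folded down (level, reaching out to the pail's -x side), 1.57 standing upright over the pail, 3.14 folded to the other side. Its pivots are stiff (0.14 N m), so it stays where it is left
- bail_grip (a point): centre of the wooden grip in the middle of the wire bail: a round bar 16 mm thick and 70 mm long, parallel to the pail's y, 130 mm from the hinge axis; folded down it lies 70 mm above the worktop with a clear gap of 38 mm between it and the pail's wall. The bail's wire is 6 mm thick
- stirrer_grip (a point): centre of the square wooden handle (20 x 20 x 64 mm; sides along this point's x and y) of the stirring rod, 0.18 kg, 186 mm long, hanging upright (z up). Below the handle are a round steel collar 40 mm across, 6 mm thick, its underside 38 mm below this point, and a steel shaft 13 mm thick with a round end
- stirrer: the whole stirring rod; origin at its lower end, z up along the rod
- stirrer_tip (a point): lower end of the stirring rod, 153 mm below the handle's centre along the rod; 10 mm above the worktop when hung
- fork_stand: fixed dark steel stand; origin on the worktop straight under the rod's place. Two prongs 16 mm wide along its x, 24 mm apart, tops 125 mm above the worktop, slot open to its -x side (roughly towards the robot) and closed by a post 40 mm behind the rod; the rod hangs by its collar on the prongs and can be lifted straight up (135 mm to clear) and set straight back
- fork_seat (a point): top of the prongs in the middle of the rod's place (125 mm above the worktop): the rod's collar rests here, its handle centre 38 mm above
- piece_0_mid (a point): centre of a loose grey ceramic blunt cone, 28 mm across its foot and 24 mm high, 25 g, one of six lying in the pail in a ring about 46 mm from its middle; the middle is free
- piece_1_mid (a point): centre of a loose grey ceramic rod-shaped piece, 26 mm across and 24 mm high, 25 g, one of six lying in the pail in a ring about 46 mm from its middle; the middle is free
- piece_2_mid (a point): centre of a loose grey ceramic blunt cone, 28 mm across its foot and 24 mm high, 25 g, one of six lying in the pail in a ring about 46 mm from its middle; the middle is free
- piece_3_mid (a point): centre of a loose grey ceramic rod-shaped piece, 26 mm across and 24 mm high, 25 g, one of six lying in the pail in a ring about 46 mm from its middle; the middle is free
- piece_4_mid (a point): centre of a loose grey ceramic blunt cone, 28 mm across its foot and 24 mm high, 25 g, one of six lying in the pail in a ring about 46 mm from its middle; the middle is free
- piece_5_mid (a point): centre of a loose grey ceramic rod-shaped piece, 26 mm across and 24 mm high, 25 g, one of six lying in the pail in a ring about 46 mm from its middle; the middle is free
- weld_magnet: loose flat welding magnet, 57 x 88 x 16 mm, a bystander to leave alone; origin centre of its underside
- tube_offcut: loose square steel tube offcut, 38 x 85 x 38 mm, a bystander to leave alone; origin centre of its underside
There are look-alikes about, which are no part of the job. There is more than one size of the stirrer; the job needs the smallest.

How it is judged:
By the outcome, as a careful person would: the job done as asked, in the order asked, and still so for the second after the job is handed in, with the robot touching nothing.
It also fails if it takes over 69 s, if anything falls off the work surface, if the arm or the gripper's body presses on something with over 40 N, if the wrist force passes 120 N, or if a joint passes its speed limit or range.

### The arm

A 7-joint arm with a two-finger parallel gripper is mounted at the origin on a cart in front of the work surface, level with it; the furniture and walls round the work are solid. World frame = base frame: x ahead of the robot, y to its left, z up, the work surface at z = 0. Lengths are in m, angles in rad, forces in N, time in s.
With the tool pointing down it reaches from about 0.35 to 0.9 m from the base axis. Payload 8.1 kg.
Tool frame: the origin (TCP) lies at the very end of the fingers, on their centre line; the grasp point (between the pads) lies 19 mm behind it; z points along the fingers, y is the line along which they close (so a half turn about z gives the same grasp; the last joint's range is limited). The gripper opens to 92 mm and grips with 3 to 60 N. Pads are 19 mm wide; open, the fingers measure 130 mm over their backs; the gripper's body (75 mm by 190 mm) begins 47 mm behind the grasp point.
Start: joints at [1.173, 0.434, 0.025, 1.573, -0.012, 1.134, -0.075], TCP at [0.182, -0.598, 0.227] pointing down, gripper open.
Joint ranges: [-2.62, 2.62], [-0.44, 2.09], [-1.27, 1.32], [0.08, 2.57], [-1.32, 4.46], [0.12, 2], [-2.74, 2.74]. Speed limits (rad/s): [2.22, 2.22, 3.01, 3.01, 3.14, 3.14, 3.14].

### API

Orientations are given as a rotation vector (axis times angle).
In Python, from cell import arm gives the robot as it stands.
- The arm moves only by the tool jog_arm, never from a script. Its argument "rows" is a list of rows, each a list of 3 entries, a list of its own where there are three numbers: the shift along the world's x, y, z in cm, then the turn, a rotation vector about the world's x, y, z in degrees, then the opening, from 0 (shut) to 1 (fully open). A call has 1 to 8 rows; each row is the pose to reach, as a shift and turn from the pose commanded when the call began; what a row does not reach only later rows make up. A row lasts 1/8 s, in which the tool goes at most 62.5 mm and 10.7 degrees, less where a joint would pass 70% of its speed; a pose out of reach is approached as far as the arm can. A call with a gripper value outside its range is refused whole. The fingers move at their own pace and stop on an object; "newtons" is the grip in N (left out, the last holds). Time passes only in rows, so rows that repeat a pose let the fingers close. It gives the time, the measured TCP pose, the force, the opening and the grip force at its end, in the units of the state.
- arm.observe(): the state, without advancing time (a new reading comes with each control period).
- arm.get_image(name): name is "side" or "top"; returns a dict with "img" (420x560x3 uint8, red, green, blue), "depth" (420x560 float32, m along the optical axis (not along the pixel's ray), 0 where there is no reading), "fx", "fy", "cx", "cy" (pixels), "dist_coeffs" ([k1, k2, p1, p2, k3] as OpenCV has them; the pictures are not rectified), "rvec" (rotation vector, rad) and "tvec" (3), from world to camera coordinates, as OpenCV has them. Camera axes: x right, y down, z forward; pixel columns grow to the right and rows downward; lengths in m; the calibration is good to about 2 mm. A picture is of the moment at which its call begins.
- arm.sign_off(): hands the job in; it is judged then, once.
The state is a dict: "clock": time; "joints": joint angles; "dq": joint speeds; "joint_efforts": joint torques, N m; "position": TCP position; "ee_rot": TCP orientation; "force": force on the tool from outside, world axes, zero at the start; "ft_torque": the same for the moment, N m; "width": opening from 0.0 (shut) to 1.0 (fully open); "gripper_force": force on a finger pad.
Only numpy, scipy, OpenCV 4.12 (cv2) and the standard library are available. Lean on these libraries where they do the work, as an engineer would, in place of code of your own. Each camera call takes 0.05 s, during which the arm holds its last target. There are 200 camera calls.

## Working session

There is one attempt and no reset: what is moved stays moved. The work goes in short steps, Python scripts to look and compute and a tool call to move; the robot and the scene stay as the last step left them, time stands still between calls to the robot, and variables do not carry over. Pictures are saved under pics/ and viewed, at most 12 in all, crops included, and the job is handed in when it is done.

Besides the shell and the picture viewer there is one more tool, called after "Emit:" as name(argument=value, ...) on one line, values as JSON. jog_arm: Moves the arm, as the interface text tells. Its arguments: {"type":"object","properties":{"rows":{"type":"array","items":{"type":"array"}},"newtons":{"type":"number"}},"required":["rows"]}

```bash
mkdir -p pics; ls
cat > h.py <<'E'
import numpy as np, cv2
from cell import arm
def grab(n):
    d=arm.get_image(n); np.savez('%s.npz'%n,**d); return d
def load(n): return dict(np.load('%s.npz'%n))
def K(d): return np.array([[d['fx'],0,d['cx']],[0,d['fy'],d['cy']],[0,0,1]],float)
def cloud(d):
    h,w=d['depth'].shape; u,v=np.meshgrid(np.arange(w),np.arange(h))
    p=cv2.undistortPoints(np.stack([u,v],-1).reshape(-1,1,2).astype(float),K(d),d['dist_coeffs']).reshape(h,w,2)
    z=d['depth'].astype(float); c=np.dstack([p[...,0]*z,p[...,1]*z,z]); R=cv2.Rodrigues(d['rvec'])[0]
    W=(c-np.ravel(d['tvec']))@R; W[z==0]=np.nan; return W
def proj(d,P): return cv2.projectPoints(np.array(P,float).reshape(-1,1,3),d['rvec'],d['tvec'],K(d),d['dist_coeffs'])[0].reshape(-1,2)
def save(n,img,s=1,roi=None):
    if roi: img=img[roi[1]:roi[3],roi[0]:roi[2]]
    cv2.imwrite('pics/'+n,cv2.resize(img[...,::-1],None,fx=s,fy=s,interpolation=cv2.INTER_CUBIC))
E
python3 - <<'E'
from h import *
a=grab('top');b=grab('side')
save('t0.png',a['img'],1.4);save('s0.png',b['img'],1.4)
print(arm.observe())
E
```

```text
pics
{'clock': 0.1, 'joints': array([ 1.17338691,  0.43513239,  0.02497585,  1.57400954, -0.01160146,
        1.13399671, -0.0750868 ]), 'dq': array([ 0.00154509, -0.00277574,  0.00187376, -0.0016731 ,  0.00189926,
        0.00176074, -0.0007518 ]), 'joint_efforts': array([ 4.80961200e-03, -6.69123101e+01,  9.89044569e-01, -3.15141320e+01,
       -6.03689393e-02,  3.74763238e-02,  9.27190877e-05]), 'position': array([ 0.18141308, -0.59761148,  0.22603514]), 'ee_rot': array([-3.10619077e+00, -4.61118916e-01,  5.18807438e-04]), 'force': array([-0.77318499, -0.33324832, -0.7716713 ]), 'ft_torque': array([-0.02198651,  0.05650113,  0.03652506]), 'gripper_force': 0.0, 'width': 1.0045326690178278}
```

View pics/t0.png

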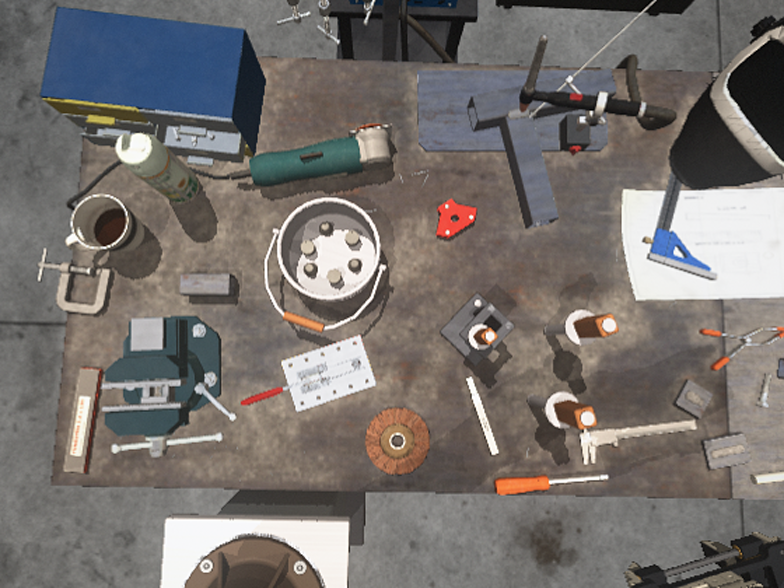

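View pics/s0.png

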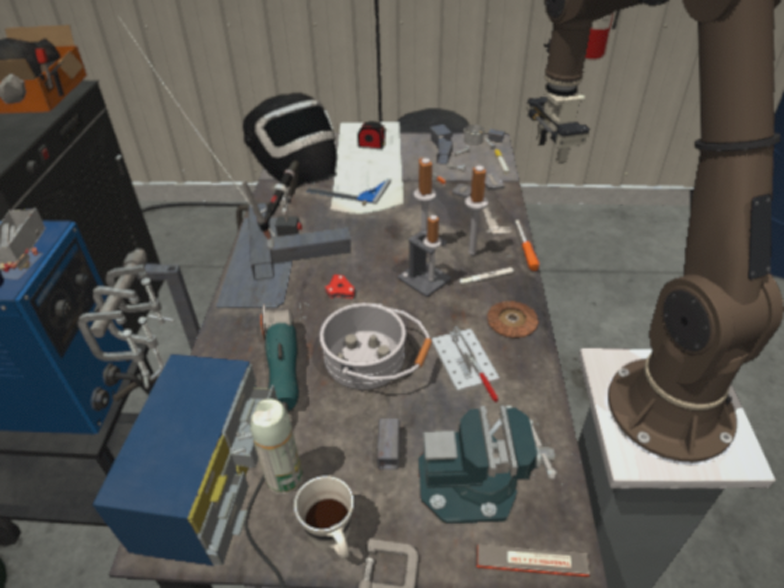

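Top view (enlarged pixels): the pail is at (328,248), with its orange bail grip at (303,321). There are three stirrer-like rods: (485,336) in the dark fork stand, and two taller ones at (605,325) and (585,415). The one at (485,336) fits, because it is the smallest and hangs in the dark fork. I'll measure it and confirm in a crop.

Run:
```python
from h import *
a=load('top');b=load('side');img=a['img'];W=cloud(a);Ws=cloud(b)
hsv=cv2.cvtColor(img,cv2.COLOR_RGB2HSV)
hs=cv2.cvtColor(b['img'],cv2.COLOR_RGB2HSV)
def org(h): return (h[...,0]<16)&(h[...,1]>130)&(h[...,2]>90)
def rep(name,W,m,box):
    x0,y0,x1,y1=box; mm=np.zeros_like(m);mm[y0:y1,x0:x1]=m[y0:y1,x0:x1]
    P=W[mm];P=P[~np.isnan(P[:,0])];print(name,len(P),'med',np.median(P,0).round(4),'lo',np.percentile(P,3,axis=0).round(4),'hi',np.percentile(P,97,axis=0).round(4)); return P
for n,bx in [('h',(335,230,358,250)),('h2',(418,220,446,245)),('h3',(405,285,428,308))]:
    P=rep(n,W,org(hsv),bx); 
    T=P[P[:,2]>np.percentile(P[:,2],97)-.006]; print('  top',T.mean(0).round(4),len(T)); 
    if n=='h': print('  rect',cv2.minAreaRect((T[:,:2]*1000).astype(np.float32)))
P=rep('hs',Ws,org(hs),(300,150,318,176))
P=rep('grip',W,org(hsv),(195,220,240,242)); print(cv2.minAreaRect((P[:,:2]*1000).astype(np.float32)))
P=rep('grips',Ws,org(hs),(290,238,312,266)); print(cv2.minAreaRect((P[:,:2]*1000).astype(np.float32)))
# pail rim
def circ(W,box,z):
    x0,y0,x1,y1=box;P=W[y0:y1,x0:x1].reshape(-1,3);P=P[(P[:,2]>z-.004)&(P[:,2]<z+.006)]
    c=np.array([np.median(P[:,0]),np.median(P[:,1])])
    for _ in range(20):
        r=np.hypot(*(P[:,:2]-c).T); k=abs(r-.082)<.02;A=np.c_[2*P[k,:2],np.ones(k.sum())]
        s=np.linalg.lstsq(A,(P[k,:2]**2).sum(1),rcond=None)[0];c=s[:2]
    print('rim',c.round(4),np.sqrt(s[2]+c@c),k.sum())
    return c
circ(W,(195,138,275,220),.085);circ(Ws,(225,214,300,285),.085)
# prongs / stand top
x0,y0,x1,y1=312,208,368,262;Q=W[y0:y1,x0:x1].reshape(-1,3);
m=(abs(Q[:,2]-.125)<.006);print('prong',m.sum(),cv2.minAreaRect((Q[m,:2]*1000).astype(np.float32)))
m=(Q[:,2]>.004)&(Q[:,2]<.03);print('base',m.sum(),np.median(Q[m],0),cv2.minAreaRect((Q[m,:2]*1000).astype(np.float32)))
print(np.histogram(Q[:,2],bins=np.arange(-.01,.22,.01)))
i1=cv2.resize(img[195:265,300:375],(450,420),interpolation=2); i2=cv2.resize(img[130:240,180:285],(400,420),interpolation=2)
j=cv2.resize(b['img'][140:220,270:350],(420,420)) 
save('c.png',np.hstack([i1[:,:400],j[:,:400]]))
```

```text
h 60 med [ 0.4734 -0.3559  0.1927] lo [ 0.4612 -0.3794  0.1248] hi [ 0.4834 -0.3494  0.1953]
  top [ 0.4719 -0.3596  0.1933] 46
  rect ((472.0539245605469, -361.9085998535156), (18.830713272094727, 18.709815979003906), 43.92326354980469)
h2 121 med [ 0.4944 -0.5042  0.2488] lo [ 0.4756 -0.5254  0.187 ] hi [ 0.5031 -0.4957  0.2518]
  top [ 0.4885 -0.5059  0.2494] 93
h3 162 med [ 0.3747 -0.4745  0.2481] lo [ 0.3526 -0.4912  0.1921] hi [ 0.3799 -0.4652  0.2518]
  top [ 0.3656 -0.4754  0.2495] 101
hs 71 med [ 0.476  -0.3517  0.1699] lo [ 0.4674 -0.3581  0.142 ] hi [ 0.4825 -0.3467  0.1939]
grip 175 med [ 0.4915 -0.0758  0.076 ] lo [ 0.4785 -0.1066  0.0695] hi [ 0.5031 -0.0451  0.0792]
((490.9541320800781, -76.20599365234375), (68.2925796508789, 13.905265808105469), 72.34219360351562)
grips 88 med [ 0.4927 -0.0713  0.0772] lo [ 0.4814 -0.1303  0.0016] hi [ 0.5046 -0.042   0.0802]
((492.3936462402344, -92.88751220703125), (106.10645294189453, 27.782106399536133), 89.98533630371094)
rim [ 0.6158 -0.1149] 0.08328557696651792 720
rim [ 0.6155 -0.1111] 0.08342878250472356 433
prong 548 ((482.8238830566406, -373.7798156738281), (57.84392166137695, 73.938720703125), 47.21478271484375)
base 653 [ 0.49053706 -0.35843775  0.00930863] ((488.6090393066406, -376.8629150390625), (99.37451171875, 98.73834228515625), 44.34461212158203)
(array([1138,  805,  218,    5,   16,    9,   14,    9,   12,    7,   10,
          8,   16,  503,   82,   10,   13,   12,   12,   15,  100,    2]), array([-0.01,  0.  ,  0.01,  0.02,  0.03,  0.04,  0.05,  0.06,  0.07,
        0.08,  0.09,  0.1 ,  0.11,  0.12,  0.13,  0.14,  0.15,  0.16,
        0.17,  0.18,  0.19,  0.2 ,  0.21]))
```

View pics/c.png

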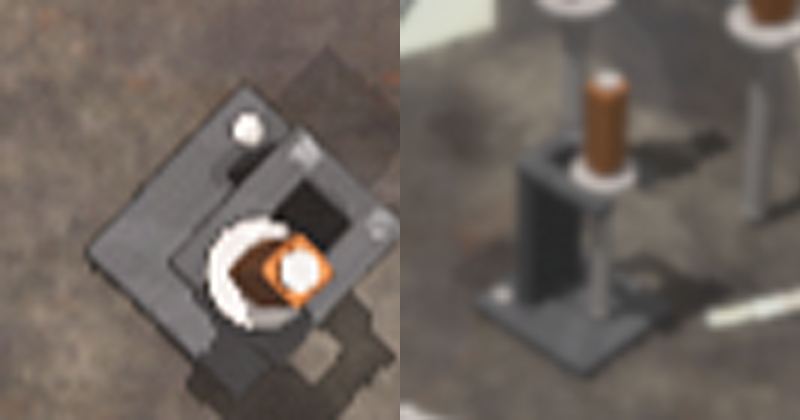

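The crop confirms it: the smallest rod, with its handle at (300,270) in the left half, hangs in the dark fork. The slot opens to the lower left, at about 45°. I'll move above it.

Emit:
jog_arm(rows=[[[0,0,6],[0,0,0],1],[[3,2.5,8],[0,0,4],1],[[8,6.5,8],[0,0,8],1],[[13,10.5,8],[0,0,13],1],[[18,14.5,8],[0,0,18],1],[[23,18.5,8],[0,0,23],1],[[27,22,8],[0,0,28],1],[[29.1,23.7,8],[0,0,28],1]])

```text
clock: 1.1
position: [0.4753, -0.3573, 0.3064]
ee_rot: [-2.899, -1.208, -0.002]
force: [0.5, -0.6, 0.4]
width: 0.998
gripper_force: 0.0
```

Run:
```python
from h import *
s=arm.observe();print(s['clock'],s['position'].round(4),cv2.Rodrigues(s['ee_rot'])[0].round(3),s['joints'].round(2))
# refine: rod centre by projecting handle top corners/collar in both views
for n in('top','side'):
    d=load(n);h=cv2.cvtColor(d['img'],cv2.COLOR_RGB2HSV);g=((h[...,0]<16)&(h[...,1]>130)&(h[...,2]>60)).astype(np.uint8)
    best=[]
    for x in np.arange(.462,.486,.001):
        for y in np.arange(-.374,-.346,.001):
            c=[[x+.0141*a,y+.0141*b,z] for z in(.131,.195) for a,b in((1,0),(0,1),(-1,0),(0,-1))]
            hull=cv2.convexHull(proj(d,c).astype(np.float32)); m=np.zeros(g.shape,np.uint8)
            cv2.fillConvexPoly(m,np.round(hull*16).astype(int),1,shift=4)
            top=proj(d,[[x,y,.195]])[0]; gg=g.copy();cv2.circle(gg,tuple(int(round(v)) for v in top),3,1,-1)
            r=cv2.dilate(m,np.ones((9,9)))
            best.append(((m&gg).sum()/((m|(gg&r)).sum()),x,y))
    best.sort(reverse=True);B=np.array(best[:12]);print(n,best[0],B.mean(0).round(4))
```

```text
1.1 [ 0.4753 -0.3573  0.3064] [[ 0.704  0.71   0.   ]
 [ 0.71  -0.704  0.002]
 [ 0.002 -0.001 -1.   ]] [ 0.7   0.35 -0.21  1.51  0.07  1.29 -0.29]
top (np.float64(0.5706806282722513), np.float64(0.47300000000000003), np.float64(-0.362)) [ 0.555   0.4723 -0.3627]
side (np.float64(0.6052631578947368), np.float64(0.47500000000000003), np.float64(-0.37)) [ 0.5947  0.473  -0.3696]
```

Emit:
jog_arm(rows=[[[0,0,-4],[0,0,0],1],[[0,0,-8],[0,0,0],1],[[0,0,-11],[0,0,0],1],[[0,0,-13],[0,0,0],1],[[0,0,-13],[0,0,0],1]])

```text
clock: 1.72
position: [0.4714, -0.3604, 0.175]
ee_rot: [-2.901, -1.198, 0.003]
force: [0.0, -0.5, 0.6]
width: 0.999
gripper_force: 0.0
```

Run:
```python
from h import *
s=arm.observe();print(s['clock'],s['position'].round(4),cv2.Rodrigues(s['ee_rot'])[0].round(3))
a=grab('top');b=grab('side')
save('c2.png',np.hstack([cv2.resize(a['img'][190:270,300:380],(400,400)),cv2.resize(b['img'][120:220,260:360],(400,400))]))
```

```text
1.725 [ 0.4714 -0.3604  0.175 ] [[ 0.709  0.706 -0.003]
 [ 0.706 -0.709  0.002]
 [-0.001 -0.004 -1.   ]]
```

View pics/c2.png

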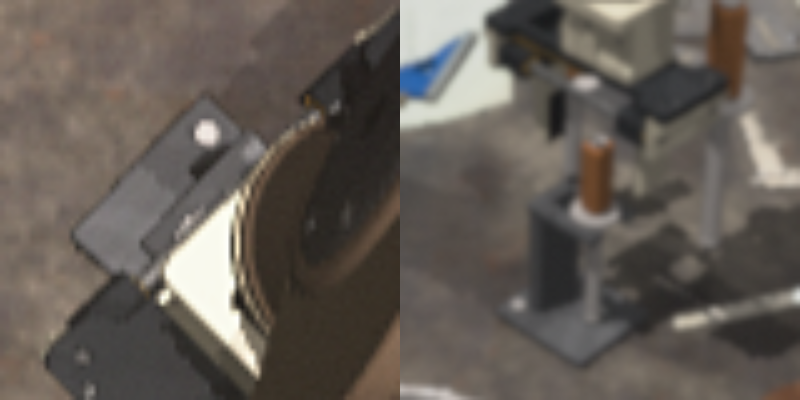

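The side view shows the handle at (595,175), between the two fingers. I'll go down and close.

Emit:
jog_arm(rows=[[[0,0,-2],[0,0,0],1],[[0,0,-3.1],[0,0,0],1],[[0,0,-3.1],[0,0,0],0.5],[[0,0,-3.1],[0,0,0],0.15],[[0,0,-3.1],[0,0,0],0.1],[[0,0,-3.1],[0,0,0],0.1],[[0,0,-3.1],[0,0,0],0.1],[[0,0,-3.1],[0,0,0],0.1]], newtons=55)

```text
clock: 2.82
position: [0.4726, -0.3611, 0.1458]
ee_rot: [2.904, 1.199, 0.0]
force: [-0.3, -0.1, -0.0]
width: 0.395
gripper_force: 0.0
```

Emit:
jog_arm(rows=[[[0,0,0],[0,0,0],0.1],[[0,0,0],[0,0,0],0.1],[[0,0,0],[0,0,0],0.1],[[0,0,0],[0,0,0],0.1],[[0,0,0],[0,0,0],0.1]])

```text
clock: 3.45
position: [0.4726, -0.3611, 0.1457]
ee_rot: [2.904, 1.199, 0.0]
force: [0.1, -0.1, -0.9]
width: 0.219
gripper_force: 54.9
```

Emit:
jog_arm(rows=[[[0,0,2],[0,0,0],0.1],[[0,0,7],[0,0,0],0.1],[[0,0,12],[0,0,0],0.1],[[0,0,15],[0,0,0],0.1],[[2,3.5,15.5],[0,0,0],0.1],[[4.5,8,15.5],[0,0,0],0.1],[[7,12.5,15.5],[0,0,0],0.1],[[9.5,16.5,15.5],[0,0,0],0.1]])

```text
clock: 4.45
position: [0.5678, -0.1941, 0.3005]
ee_rot: [-2.903, -1.2, 0.001]
force: [0.3, -0.3, -1.9]
width: 0.214
gripper_force: 54.9
```

Emit:
jog_arm(rows=[[[2,3.5,0],[0,0,0],0.1],[[3.8,6.4,0],[0,0,0],0.1],[[4.8,8.2,0],[0,0,0],0.1],[[4.8,8.2,0],[0,0,0],0.1],[[4.8,8.2,0],[0,0,0],0.1]])

```text
clock: 5.08
position: [0.6149, -0.1159, 0.3006]
ee_rot: [2.904, 1.196, -0.002]
force: [-0.6, 0.0, -2.3]
width: 0.216
gripper_force: 54.9
```

Run:
```python
from h import *
s=arm.observe();print(s['clock'],s['position'].round(4),s['force'].round(1),s['width'])
a=grab('top');b=grab('side')
x,y,z=s['position']; 
for k in('side',): 
    P=proj(b,[[x,y,z-.1357],[x,y,z]]);print(P)
save('c3.png',np.hstack([cv2.resize(a['img'][120:260,170:310],(400,400)),cv2.resize(b['img'][150:310,210:370],(400,400))]))
```

```text
5.075 [ 0.6149 -0.1159  0.3006] [-0.6  0.  -2.3] 0.21586647653114568
[[257.78046512 216.0761391 ]
 [254.99368059 176.9447574 ]]
```

View pics/c3.png

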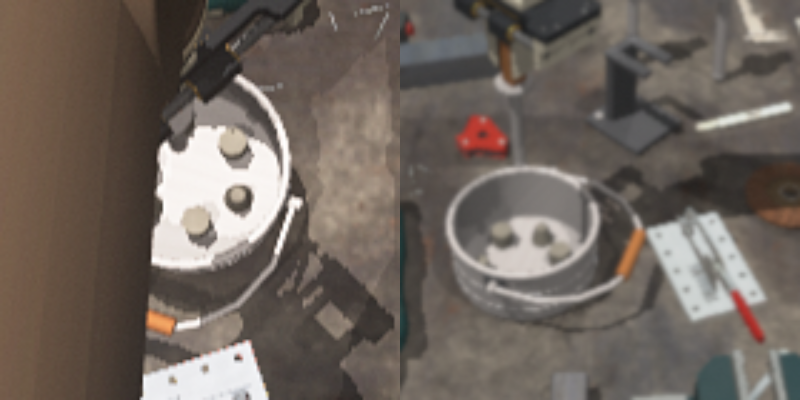

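The rod hangs straight with its tip at (517,163), over the pail's middle, and the ring's centre is free. I'll lower it there, then move out towards the bail side.

Emit:
jog_arm(rows=[[[0,0.2,-4],[0,0,0],0.1],[[0,0.2,-8.5],[0,0,0],0.1],[[0,0.2,-12],[0,0,0],0.1],[[0,0.2,-14.5],[0,0,0],0.1],[[0,0.2,-15.3],[0,0,0],0.1],[[0,0.2,-15.3],[0,0,0],0.1]])

```text
clock: 5.92
position: [0.6155, -0.1128, 0.148]
ee_rot: [2.904, 1.198, -0.0]
force: [-0.5, 0.8, -2.1]
width: 0.214
gripper_force: 54.9
```

Run:
```python
import numpy as np
r=4.3
for k in range(0,400,15):
    a=np.radians(163.5+k); print(k,round(r*np.cos(a),1),round(r*np.sin(a),1),end=' | ')
```

```text
0 -4.1 1.2 | 15 -4.3 0.1 | 30 -4.2 -1.0 | 45 -3.8 -2.1 | 60 -3.1 -3.0 | 75 -2.2 -3.7 | 90 -1.2 -4.1 | 105 -0.1 -4.3 | 120 1.0 -4.2 | 135 2.1 -3.8 | 150 3.0 -3.1 | 165 3.7 -2.2 | 180 4.1 -1.2 | 195 4.3 -0.1 | 210 4.2 1.0 | 225 3.8 2.1 | 240 3.1 3.0 | 255 2.2 3.7 | 270 1.2 4.1 | 285 0.1 4.3 | 300 -1.0 4.2 | 315 -2.1 3.8 | 330 -3.0 3.1 | 345 -3.7 2.2 | 360 -4.1 1.2 | 375 -4.3 0.1 | 390 -4.2 -1.0 |
```

Emit:
jog_arm(rows=[[[-1.2,0.4,0],[0,0,0],0.1],[[-2.4,0.7,0],[0,0,0],0.1],[[-3.4,1.0,0],[0,0,0],0.1],[[-4.1,1.2,0],[0,0,0],0.1],[[-4.1,1.2,0],[0,0,0],0.1],[[-4.3,0.1,0],[0,0,0],0.1],[[-4.2,-1.0,0],[0,0,0],0.1],[[-3.8,-2.1,0],[0,0,0],0.1]])

```text
clock: 6.92
position: [0.5777, -0.1345, 0.1477]
ee_rot: [2.904, 1.198, -0.0]
force: [-0.1, -0.2, -1.9]
width: 0.212
gripper_force: 54.9
```

Emit:
jog_arm(rows=[[[0.7,-0.9,0],[0,0,0],0.1],[[1.6,-1.6,0],[0,0,0],0.1],[[2.6,-2.0,0],[0,0,0],0.1],[[3.7,-2.2,0],[0,0,0],0.1],[[4.8,-2.1,0],[0,0,0],0.1],[[5.9,-1.7,0],[0,0,0],0.1],[[6.8,-1.0,0],[0,0,0],0.1],[[7.5,-0.1,0],[0,0,0],0.1]])

```text
clock: 7.92
position: [0.6532, -0.1331, 0.1477]
ee_rot: [-2.903, -1.2, -0.0]
force: [-0.3, -0.5, -1.9]
width: 0.216
gripper_force: 54.9
```

Emit:
jog_arm(rows=[[[0.4,1.0,0],[0,0,0],0.1],[[0.6,2.1,0],[0,0,0],0.1],[[0.5,3.2,0],[0,0,0],0.1],[[0.1,4.3,0],[0,0,0],0.1],[[-0.6,5.2,0],[0,0,0],0.1],[[-1.5,5.9,0],[0,0,0],0.1],[[-2.5,6.3,0],[0,0,0],0.1],[[-3.6,6.5,0],[0,0,0],0.1]])

```text
clock: 8.93
position: [0.6159, -0.0691, 0.1479]
ee_rot: [2.903, 1.199, 0.0]
force: [0.5, 0.6, -1.3]
width: 0.217
gripper_force: 54.9
```

Run:
```python
from h import *
s=arm.observe();print(s['clock'],s['position'].round(4),s['force'].round(1))
b=grab('side');save('c4.png',b['img'],5,(210,190,320,290))
```

```text
8.925 [ 0.6159 -0.0691  0.1479] [ 0.5  0.6 -1.3]
```

View pics/c4.png

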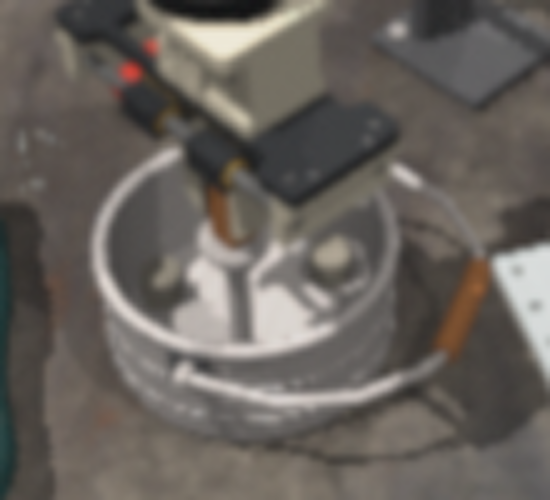

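The pieces have been moved to the wall, at (330,255) and (165,275), and the pail hasn't moved. I'll close the circle with some overlap.

Emit:
jog_arm(rows=[[[-1.1,-0.1,0],[0,0,0],0.1],[[-2.2,-0.5,0],[0,0,0],0.1],[[-3.1,-1.2,0],[0,0,0],0.1],[[-3.8,-2.1,0],[0,0,0],0.1],[[-4.2,-3.1,0],[0,0,0],0.1],[[-4.4,-4.2,0],[0,0,0],0.1],[[-4.3,-5.3,0],[0,0,0],0.1],[[-3.9,-6.4,0],[0,0,0],0.1]])

```text
clock: 9.98
position: [0.5778, -0.1339, 0.1477]
ee_rot: [2.904, 1.199, 0.0]
force: [-0.3, 0.1, -0.9]
width: 0.212
gripper_force: 54.9
```

Emit:
jog_arm(rows=[[[1.2,0.8,0],[0,0,0],0.1],[[2.6,1.5,0],[0,0,0],0.1],[[3.8,2.1,0],[0,0,0],0.1],[[3.8,2.1,1],[0,0,0],0.1],[[3.8,2.1,5],[0,0,0],0.1],[[3.8,2.1,10],[0,0,0],0.1],[[3.8,2.1,15],[0,0,0],0.1],[[3.8,2.1,15.3],[0,0,0],0.1]])

```text
clock: 10.98
position: [0.6173, -0.112, 0.306]
ee_rot: [2.9, 1.198, 0.011]
force: [-0.7, 0.7, -3.1]
width: 0.215
gripper_force: 54.9
```

Emit:
jog_arm(rows=[[[-2.5,-4.3,0],[0,0,0],0.1],[[-5,-8.6,0],[0,0,0],0.1],[[-7.5,-13,0],[0,0,0],0.1],[[-10,-17.3,0],[0,0,0],0.1],[[-12.5,-21.6,0],[0,0,0],0.1],[[-14.3,-24.8,0],[0,0,0],0.1],[[-14.3,-24.8,0],[0,0,0],0.1],[[-14.3,-24.8,0],[0,0,0],0.1]])

```text
clock: 11.98
position: [0.4725, -0.3592, 0.3002]
ee_rot: [-2.902, -1.199, 0.0]
force: [0.2, 0.9, -1.3]
width: 0.212
gripper_force: 54.9
```

Run:
```python
from h import *
s=arm.observe();print(s['clock'],s['position'].round(4),s['force'].round(1),s['width'], s['ee_rot'])
a0=load('top');a=grab('top');b=grab('side')
x,y,z=s['position']
save('c5.png',np.hstack([cv2.resize(np.vstack([a0['img'][135:175,195:275]*0,a['img'][135:215,195:275]]),(400,600)),cv2.resize(b['img'][100:220,270:350],(400,600))]))
print(proj(b,[[x,y,z-.1357],[.4726,-.3611,.010]]))
```

```text
11.975 [ 0.4725 -0.3592  0.3002] [ 0.2  0.9 -1.3] 0.21233022075245664 [-2.90217266e+00 -1.19939616e+00  3.03901545e-04]
[[309.05947424 163.6241711 ]
 [307.72708352 200.0895239 ]]
```

View pics/c5.png

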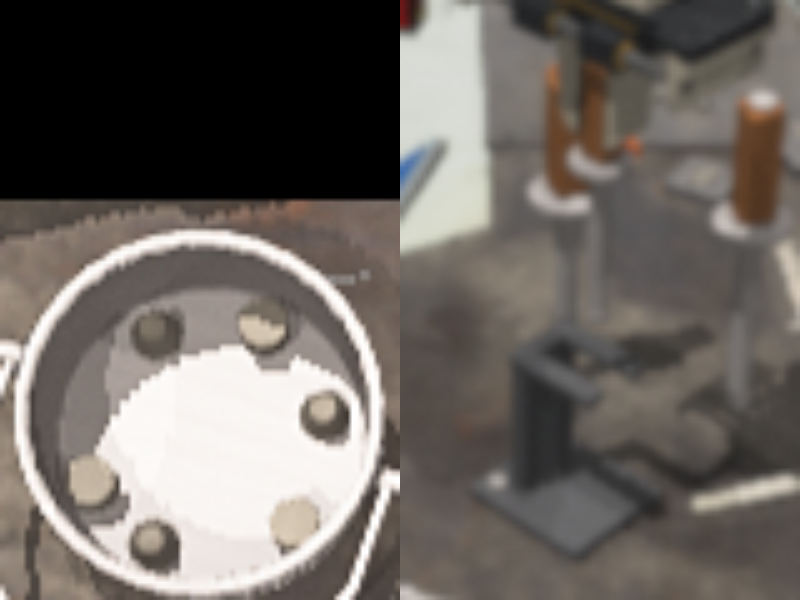

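The top view shows all six pieces shifted and still inside the pail, lying near the wall at (157,333), (263,328), (325,415), (297,522), (155,545) and (93,482). The rod is back over the fork, so I'll set it down.

Emit:
jog_arm(rows=[[[0,-0.1,0],[0,0,0],0.1],[[0,-0.1,-4],[0,0,0],0.1],[[0,-0.1,-8],[0,0,0],0.1],[[0,-0.1,-11],[0,0,0],0.1],[[0,-0.1,-13],[0,0,0],0.1],[[0,-0.1,-14.5],[0,0,0],0.1],[[0,-0.1,-15.2],[0,0,0],0.1],[[0,-0.1,-15.4],[0,0,0],0.1]])

```text
clock: 13.08
position: [0.4728, -0.3611, 0.1468]
ee_rot: [2.903, 1.2, 0.0]
force: [-1.1, -0.4, -1.9]
width: 0.219
gripper_force: 54.9
```

Emit:
jog_arm(rows=[[[0,0,-0.1],[0,0,0],0.1],[[0,0,-0.1],[0,0,0],0.1]])

```text
clock: 13.32
position: [0.4729, -0.3612, 0.1463]
ee_rot: [2.903, 1.199, 0.001]
force: [1.1, -0.7, -1.7]
width: 0.217
gripper_force: 54.9
```

Emit:
jog_arm(rows=[[[0,0,-0.1],[0,0,0],0.1],[[0,0,-0.1],[0,0,0],0.1],[[0,0,-0.1],[0,0,0],0.6],[[0,0,-0.1],[0,0,0],0.6],[[0,0,-0.1],[0,0,0],0.6],[[0,0,-0.1],[0,0,0],0.6],[[0,0,-0.1],[0,0,0],0.6],[[0,0,-0.1],[0,0,0],0.6]], newtons=20)

```text
clock: 14.32
position: [0.4726, -0.3611, 0.1447]
ee_rot: [-2.904, -1.199, -0.0]
force: [-0.1, 0.3, -0.0]
width: 0.602
gripper_force: 0.0
```

Emit:
jog_arm(rows=[[[0,0,0],[0,0,0],0.6],[[0,0,3],[0,0,0],0.6],[[0,0,7],[0,0,0],0.6],[[0,0,11],[0,0,0],0.6],[[0,0,14],[0,0,0],0.6]])

```text
clock: 14.95
position: [0.4728, -0.3612, 0.2867]
ee_rot: [2.902, 1.199, 0.001]
force: [-0.3, -0.7, 0.9]
width: 0.6
gripper_force: 0.0
```

Emit:
jog_arm(rows=[[[0.3,4,0],[0,0,4],0.4],[[0.6,8,-1],[0,0,8],0.4],[[0.9,13,-2],[0,0,13],0.4],[[1.2,18,-4],[0,0,18],0.4],[[1.5,23,-6],[0,0,23],0.4],[[1.8,27,-8],[0,0,28],0.4],[[1.8,28.5,-9],[0,0,28],0.4],[[1.8,28.5,-9],[0,0,28],0.4]])

```text
clock: 15.95
position: [0.4901, -0.0748, 0.1943]
ee_rot: [-2.524, -1.869, 0.001]
force: [-0.2, -0.3, -0.1]
width: 0.401
gripper_force: 0.0
```

Run:
```python
from h import *
s=arm.observe();print(s['clock'],s['position'].round(4),cv2.Rodrigues(s['ee_rot'])[0].round(3).tolist(),s['width'])
b0=load('side');b=grab('side')
hs=cv2.cvtColor(b['img'],cv2.COLOR_RGB2HSV);m=(hs[...,0]<16)&(hs[...,1]>130)&(hs[...,2]>60)
W=cloud(b);mm=np.zeros_like(m);mm[236:270,286:314]=m[236:270,286:314];P=W[mm];P=P[(P[:,2]>.05)&(P[:,2]<.1)];print(len(P),np.median(P,0),cv2.minAreaRect((P[:,:2]*1000).astype(np.float32)))
save('c6.png',np.hstack([cv2.resize(b['img'][180:300,250:340],(400,533)),cv2.resize(b['img'][120:220,270:345],(400,533))]))
```

```text
15.95 [ 0.4901 -0.0748  0.1943] [[0.292, 0.956, -0.001], [0.956, -0.292, 0.0], [0.0, -0.001, -1.0]] 0.40079176983103665
84 [ 0.49264385 -0.07075123  0.07731704] ((491.79296875, -73.72760009765625), (67.73250579833984, 12.793960571289062), 71.87117004394531)
```

View pics/c6.png

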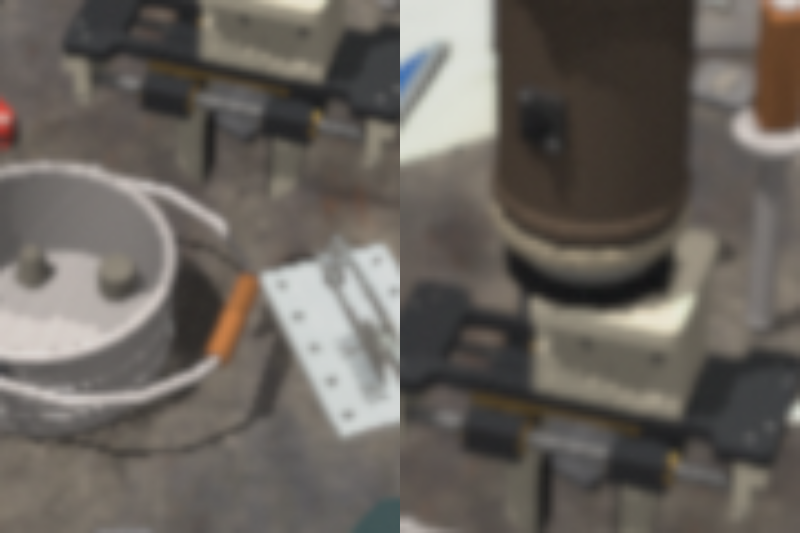

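The bail is unchanged, with its grip at (232,318) in the crop, under the fingers. I'll go down on it and close.

Emit:
jog_arm(rows=[[[0.1,0,-4],[0,0,0],0.4],[[0.1,0,-8],[0,0,0],0.4],[[0.1,0,-11],[0,0,0],0.4],[[0.1,0,-13],[0,0,0],0.4],[[0.1,0,-14.3],[0,0,0],0.4],[[0.1,0,-14.3],[0,0,0],0.4],[[0.1,0,-14.3],[0,0,0],0.1],[[0.1,0,-14.3],[0,0,0],0.1]], newtons=15)

```text
clock: 17.0
position: [0.4922, -0.0762, 0.0526]
ee_rot: [2.527, 1.865, 0.002]
force: [0.1, -0.2, 0.0]
width: 0.229
gripper_force: 0.0
```

Emit:
jog_arm(rows=[[[0,0,0],[0,0,0],0.1],[[0,0,0],[0,0,0],0.1],[[0,0,0],[0,0,0],0.1]])

```text
clock: 17.38
position: [0.492, -0.0762, 0.0523]
ee_rot: [2.527, 1.866, 0.001]
force: [-1.2, -1.3, 6.5]
width: 0.166
gripper_force: 15.0
```

Run:
```python
import numpy as np
t=np.radians(-17)
for k in range(6,93,6):
    a=np.radians(k); d=13*(1-np.cos(a)); print(k,round(d*np.cos(t),1),round(d*np.sin(t),1),round(13*np.sin(a),1))
```

```text
6 0.1 -0.0 1.4
12 0.3 -0.1 2.7
18 0.6 -0.2 4.0
24 1.1 -0.3 5.3
30 1.7 -0.5 6.5
36 2.4 -0.7 7.6
42 3.2 -1.0 8.7
48 4.1 -1.3 9.7
54 5.1 -1.6 10.5
60 6.2 -1.9 11.3
66 7.4 -2.3 11.9
72 8.6 -2.6 12.4
78 9.8 -3.0 12.7
84 11.1 -3.4 12.9
90 12.4 -3.8 13.0
```

Emit:
jog_arm(rows=[[[0.1,0,1.4],[0,0,0],0.1],[[0.3,-0.1,2.7],[0,0,0],0.1],[[0.6,-0.2,4.0],[0,0,0],0.1],[[1.1,-0.3,5.3],[0,0,0],0.1],[[1.7,-0.5,6.5],[0,0,0],0.1],[[1.7,-0.5,6.5],[0,0,0],0.1]])

```text
clock: 18.12
position: [0.5069, -0.0808, 0.1176]
ee_rot: [-2.526, -1.865, 0.004]
force: [-8.6, 2.4, 5.0]
width: 0.167
gripper_force: 15.0
```

Run:
```python
from h import *
s=arm.observe();print(s['clock'],s['position'].round(4),s['force'].round(1),s['width'])
b=grab('side');save('c7.png',b['img'],4,(200,160,350,300))
```

```text
18.125 [ 0.5069 -0.0808  0.1176] [-8.6  2.4  5. ] 0.16737938572401778
```

View pics/c7.png

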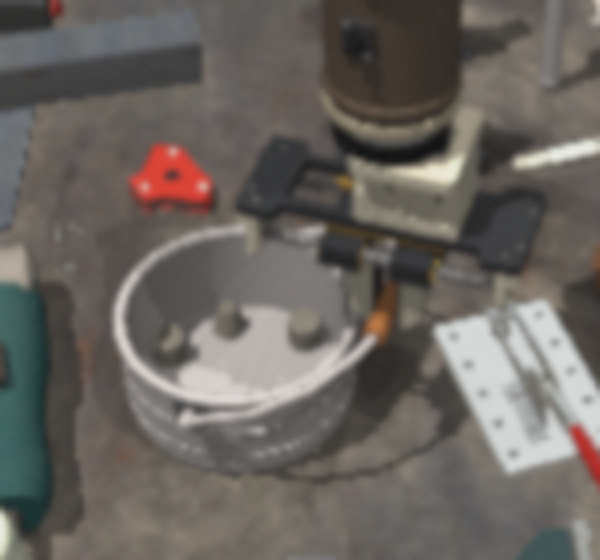

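The bail is rising, but I'm pressing slightly inward along its radius, at about 10 N. I'll ease outward a little and carry on.

Emit:
jog_arm(rows=[[[-0.2,0.1,0.1],[0,0,0],0.1],[[0.5,-0.1,1.3],[0,0,0],0.1],[[1.3,-0.4,2.4],[0,0,0],0.1],[[2.2,-0.7,3.4],[0,0,0],0.1],[[2.2,-0.7,3.4],[0,0,0],0.1]])

```text
clock: 18.8
position: [0.5304, -0.0879, 0.1526]
ee_rot: [-2.527, -1.865, 0.002]
force: [-9.1, 1.0, 9.7]
width: 0.169
gripper_force: 15.0
```

Emit:
jog_arm(rows=[[[-0.2,0.1,0.2],[0,0,0],0.1],[[-0.2,0.1,0.2],[0,0,0],0.1]])

```text
clock: 19.05
position: [0.5297, -0.0872, 0.1536]
ee_rot: [2.526, 1.865, 0.003]
force: [1.0, -0.4, -2.1]
width: 0.17
gripper_force: 15.0
```

```bash
cat > rim.py <<'E'
from h import *
s=arm.observe();print(s['clock'],s['position'].round(4),s['force'].round(1))
def rim(W,box,c):
    x0,y0,x1,y1=box;P=W[y0:y1,x0:x1].reshape(-1,3);P=P[(P[:,2]>.081)&(P[:,2]<.091)];c=np.array(c)
    for _ in range(20):
        r=np.hypot(*(P[:,:2]-c).T);k=abs(r-.083)<.007
        q=P[k,:2]-c; A=q/np.hypot(*q.T)[:,None]; c=c+np.linalg.lstsq(A,np.hypot(*q.T)-.0833,rcond=None)[0]
    return c.round(4),k.sum()
for b in (load('side0'),grab('side')): print(rim(cloud(b),(225,205,300,295),[.6155,-.113]))
E
python3 - <<'E'
E
cp side.npz side0.npz; python3 rim.py
```

```text
19.05 [ 0.5297 -0.0872  0.1536] [ 1.  -0.4 -2.1]
(array([ 0.6159, -0.111 ]), np.int64(367))
(array([ 0.6141, -0.1105]), np.int64(388))
```

Emit:
jog_arm(rows=[[[0.9,-0.3,0.8],[0,0,0],0.1],[[2.0,-0.6,1.5],[0,0,0],0.1],[[3.2,-1.0,2.1],[0,0,0],0.1],[[4.4,-1.4,2.6],[0,0,0],0.1],[[4.4,-1.4,2.6],[0,0,0],0.1]])

```text
clock: 19.73
position: [0.5744, -0.1013, 0.1806]
ee_rot: [2.526, 1.865, 0.003]
force: [-3.3, -0.2, 7.2]
width: 0.166
gripper_force: 15.0
```

Emit:
jog_arm(rows=[[[0,0,0.1],[0,0,0],0.1],[[1.3,-0.3,0.5],[0,0,0],0.1],[[2.6,-0.8,0.7],[0,0,0],0.1],[[3.9,-1.2,0.8],[0,0,0],0.1],[[3.9,-1.2,0.8],[0,0,0],0.1]])

```text
clock: 20.35
position: [0.6133, -0.1136, 0.187]
ee_rot: [2.527, 1.865, 0.003]
force: [0.5, -0.9, 4.5]
width: 0.167
gripper_force: 15.0
```

```bash
python3 rim.py
python3 - <<'E'
from h import *
b=load('side');b=grab('side')
hs=cv2.cvtColor(b['img'],cv2.COLOR_RGB2HSV);m=(hs[...,0]<18)&(hs[...,1]>120)&(hs[...,2]>50)
W=cloud(b);m&=(W[...,2]>.17)&(W[...,2]<.23)&(abs(W[...,0]-.61)<.06)&(abs(W[...,1]+.11)<.07);P=W[m];print(len(P),np.median(P,0),P.min(0),P.max(0))
save('c8.png',b['img'],4,(200,140,350,290))
E
```

```text
20.35 [ 0.6133 -0.1136  0.187 ] [ 0.5 -0.9  4.5]
(array([ 0.6159, -0.111 ]), np.int64(367))
(array([ 0.6141, -0.1104]), np.int64(416))
53 [ 0.61713511 -0.09350988  0.20681104] [ 0.61047576 -0.11693726  0.2037413 ] [ 0.6283123  -0.07664929  0.21142335]
```

View pics/c8.png

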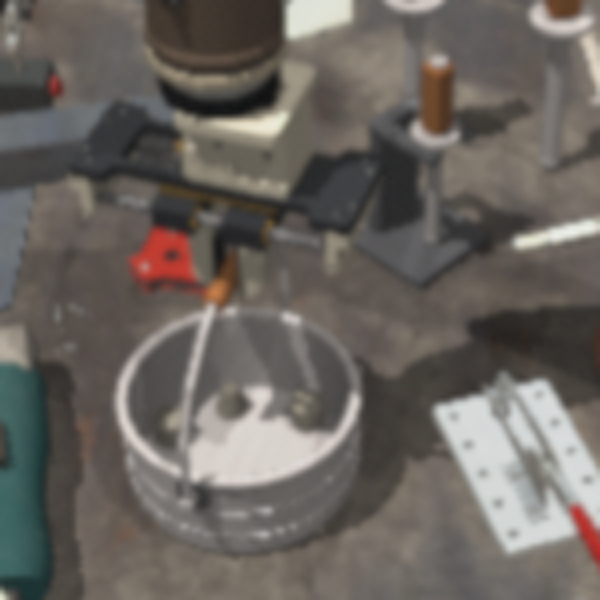

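The bail stands upright over the pail, with its grip end at (218,290), and the rod hangs in the fork at (437,100). I'll release and back off upwards.

Emit:
jog_arm(rows=[[[0.1,0,0.1],[0,0,0],0.1],[[0.1,0,0.1],[0,0,0],0.3],[[0.1,0,0.1],[0,0,0],0.5],[[0.1,0,0.1],[0,0,0],0.5],[[0.1,0,0.1],[0,0,0],0.5],[[0.1,0,0.1],[0,0,0],0.5]])

```text
clock: 21.2
position: [0.6126, -0.113, 0.1878]
ee_rot: [2.527, 1.866, 0.0]
force: [-0.6, -0.3, -0.1]
width: 0.496
gripper_force: 0.0
```

Emit:
jog_arm(rows=[[[0,0,2],[0,0,0],0.5],[[0,0,5],[0,0,0],0.5],[[0,0,9],[0,0,0],0.5],[[0,0,13],[0,0,0],0.5],[[-4,0,14],[0,0,0],0.5],[[-9,0,14],[0,0,0],0.5],[[-12,0,14],[0,0,0],0.5],[[-12,0,14],[0,0,0],0.5]])

```text
clock: 22.2
position: [0.491, -0.1133, 0.3285]
ee_rot: [2.527, 1.864, -0.0]
force: [0.5, -0.2, 0.6]
width: 0.499
gripper_force: 0.0
```

```bash
python3 rim.py
python3 - <<'E'
from h import *
b=grab('side')
hs=cv2.cvtColor(b['img'],cv2.COLOR_RGB2HSV);m=(hs[...,0]<18)&(hs[...,1]>120)&(hs[...,2]>50)
W=cloud(b);m&=(W[...,2]>.15)&(W[...,2]<.24)&(abs(W[...,0]-.61)<.08)&(abs(W[...,1]+.11)<.07);P=W[m];print(len(P),np.median(P,0),cv2.minAreaRect((P[:,:2]*1000).astype(np.float32)),P[:,2].max())
save('c9.png',b['img'],4,(200,140,350,290))
E
```

```text
22.2 [ 0.491  -0.1133  0.3285] [ 0.5 -0.2  0.6]
(array([ 0.6159, -0.111 ]), np.int64(367))
(array([ 0.614 , -0.1104]), np.int64(417))
102 [ 0.61080736 -0.10660937  0.20696358] ((611.236083984375, -109.32501220703125), (66.73124694824219, 14.35041618347168), 72.01539611816406) 0.21142142087612947
```

View pics/c9.png

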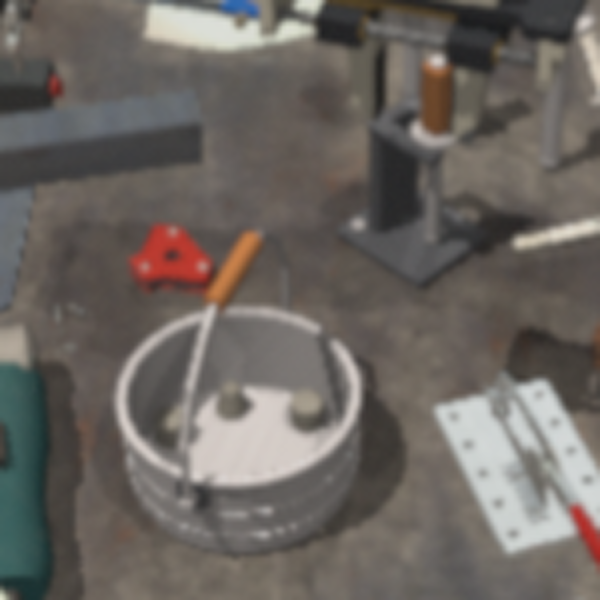

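The bail stands upright on its own to within about 2°, the rod hangs by its collar, and the pail has moved about 2 mm. I'll hand it in.

```bash
python3 -c "
from cell import arm
print(arm.sign_off())"
```

```text
the job is handed in; nothing more can be done
None
```

The job is handed in after about 22 s: all six pieces were stirred anticlockwise a little over one full turn and stayed in the pail, the rod hangs in its fork again, the bail stands upright, and the pail moved only about 2 mm.

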